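Gauge the socket of a dish rest and fit the matching post

TASK

Take the depth rod from the rack and gently probe the empty socket of the dish rest down to its floor, resting lightly on it for a moment to read the depth, then put the rod back in its own hole in the rack. Then fit the one post that stands level with the two fixed pillars, fully home in the socket, and leave the other two posts in the rack; do not press hard on the dish rest and do not disturb the things around.

Things in the scene. Friction and masses are not known exactly. Their poses are not given: they have to be found in the camera images.
- dish_rest: Fixed aluminium base block of a three-post dish rest, 100 x 90 x 70 mm (x, y, z); origin at the centre of its underside, z up. It carries two fixed steel pillars with black caps at x = +30, y = +-32 mm, whose tops stand 45 mm above the block's top face. The third support is missing: its socket is the round bore at x = -17, y = 0.
- socket (a point): Centre of the mouth of the bore, in the block's top face (70 mm above its underside); axes as the block. Vertical blind bore, 13.5 mm across; its rim only looks bevelled and gives no lead-in. Its flat floor is a sprung rubber pad that gives 1 mm for every 4 N pressed on it (6 mm at most) and lies, unpressed, 24, 38 or 52 mm below the mouth, which differs from start to start and cannot be seen.
- pillar_top (a point): Centre of the top of the fixed pillar at y = +32 mm: the height that the third post's top must have, 45 mm above the block's top face.
- post_rack: Fixed grey rack block, 60 x 250 x 42 mm (x, y, z); origin at the centre of its underside. Four vertical blind holes in a row along its y axis, at y = -94, -36, +22 and +100 mm; each 13.5 mm square, with its floor 12 mm above the underside. The three posts stand in the first three in any order; the depth rod stands in the one at y = +100, marked by an orange tag.
- rod_hole (a point): Centre of the floor of the depth rod's hole in the rack (12 mm above the rack's underside, 30 mm below its top face): where the rod's foot stands.
- depth_rod: Loose depth rod, 110 mm long, 80 g: steel rod 11 mm across whose lowest 6 mm taper to a flat foot 9 mm across and a black ring every 10 mm for the lower 70 mm, orange round handle 16 mm across for the upper 40 mm. Origin at the centre of its foot, z along it to the handle.
- post_short: Loose rest post with a blue grip, 69 mm long overall, 60 g (mass varies): steel shank 11 mm across whose lowest 6 mm taper to a flat foot 9 mm across, then a blue grip 16 mm across from 35 to 4 mm below the top, then a black button 13 mm across, 4 mm high. Origin at the centre of its foot, z to the top. Standing in a bore 24 mm deep, its top is 45 mm above the block.
- post_short_top (a point): Centre of the top of post_short.
- post_middle: Loose rest post with a yellow grip, 83 mm long overall, 60 g (mass varies): steel shank 11 mm across whose lowest 6 mm taper to a flat foot 9 mm across, then a yellow grip 16 mm across from 35 to 4 mm below the top, then a black button 13 mm across, 4 mm high. Origin at the centre of its foot, z to the top. Standing in a bore 38 mm deep, its top is 45 mm above the block.
- post_middle_top (a point): Centre of the top of post_middle.
- post_long: Loose rest post with a green grip, 97 mm long overall, 60 g (mass varies): steel shank 11 mm across whose lowest 6 mm taper to a flat foot 9 mm across, then a green grip 16 mm across from 35 to 4 mm below the top, then a black button 13 mm across, 4 mm high. Origin at the centre of its foot, z to the top. Standing in a bore 52 mm deep, its top is 45 mm above the block.
- post_long_top (a point): Centre of the top of post_long.
- blue_jar: Bystander: jar with a blue lid, 69 mm across, 88 mm high, standing behind the work; origin at the centre of its underside.
- dish_stack: Bystander: stack of clear dishes, 96 mm across, 43 mm high, to the right of the dish rest; origin at the centre of its underside.
- marker: Bystander: black and white marker pen, 14 x 138 x 15 mm, lying to the left of the rack; origin at the centre of its underside.
Things that resemble listed ones, but are neither listed nor needed, are in the scene too. Leave any green or pink look-alike of the dish_rest alone.

How it is judged:
By the outcome, as a careful person would: the job done as asked, in the order asked, and still so for the second after the job is handed in, with the robot touching nothing.
It also fails if it takes over 72 s, if anything falls off the work surface, if the arm or the gripper's body presses on something with over 40 N, if the wrist force passes 120 N, or if a joint passes its speed limit or range.

ROBOT

A 7-joint arm with a two-finger parallel gripper is mounted at the origin on a cart in front of the work surface, level with it; the furniture and walls round the work are solid. World frame = base frame: x ahead of the robot, y to its left, z up, the work surface at z = 0. Lengths are in mm, angles in rad, forces in N, time in s.
With the tool pointing down it reaches from about 400 to 875 mm from the base axis. Payload 4.4 kg.
Tool frame: the origin (TCP) lies at the very end of the fingers, on their centre line; the grasp point (between the pads) lies 19 mm behind it; z points along the fingers, y is the line along which they close (so a half turn about z gives the same grasp; the last joint's range is limited). The gripper opens to 85 mm and grips with 20 to 120 N. Pads are 22 mm wide; open, the fingers measure 114 mm over their backs; the gripper's body (76 mm by 85 mm) begins 54 mm behind the grasp point. The pads swing forward as they close: fully open they stand 13 mm farther back than shut.
Start: joints at [-1.347, 0.628, 0.038, 1.517, -0.027, 0.996, -0.02], TCP at [185.72, 622.917, 231.313] pointing down, gripper open.
Joint ranges: [-3.06, 3.06], [-0.37, 2.12], [-1.25, 1.32], [0.18, 2.47], [-1.1, 4.24], [0.23, 1.98], [-2.94, 2.94]. Speed limits (rad/s): [2.57, 2.57, 3.14, 3.14, 3.14, 3.14, 3.14].

INTERFACE

Orientations are given as [roll, pitch, yaw] about the fixed x, y, z axes, in that order (R = Rz(yaw) Ry(pitch) Rx(roll)).
In Python, from cell import monitor, viewer, workorder gives the robot as it stands.
- The arm moves only by the tool arm_command, never from a script. Its argument "series" is one flat list of numbers, 5 for each row, row after row: the opening in per cent of the stroke, from 0 (shut) to 100 (fully open), then the shift along the tool's x, y, z in cm, then the turn about the tool's z in degrees. In form: [claw, x, y, z, roll, claw, x, y, z, roll, ...]. A call has exactly 5 rows; each row is the pose to reach, as a shift and turn from the pose commanded when the call began, along the tool's axes at that moment; what a row does not reach only later rows make up. A row lasts 1/12 s, in which the tool goes at most 41.7 mm and 7.16 degrees, less where a joint would pass 70% of its speed; a pose out of reach is approached as far as the arm can. A call with a gripper value outside its range is refused whole. The fingers move at their own pace and stop on an object; the grip force is fixed at half the most. Time passes only in rows, so rows that repeat a pose let the fingers close, or fill a call up. It gives the time, the measured TCP pose, the force, the opening and the grip force at its end, in the units of the state.
- monitor.read_state(): the state, without advancing time (a new reading comes with each control period).
- viewer.get_image(name): name is "scene" or "top"; returns (picture, depth): 400x640x3 uint8, red, green, blue; 400x640 float32, mm along the optical axis (not along the pixel's ray), 0 where there is no reading.
- viewer.camera_model(name): a dict with "mtx" (3x3 intrinsics, pixels), "R" (3x3) and "t" (3): a world point X has camera coordinates R X + t. Camera axes: x right, y down, z forward; pixel columns grow to the right and rows downward; lengths in mm; the calibration is good to about 2 mm. A picture is of the moment at which its call begins. camera_model takes no time and is no camera call.
- workorder.finish_job(): hands the job in; it is judged then, once.
The state is a dict: "clock": time; "qpos": joint angles; "qd": joint speeds; "tau": joint torques, N m; "eef_pos": TCP position; "tool_rot": TCP orientation; "force": force on the tool from outside, world axes, zero at the start; "torque": the same for the moment, N m; "width": finger opening in mm; "gripper_force": force on a finger pad.
Only numpy, scipy, OpenCV 4.12 (cv2) and the standard library are available. Lean on these libraries where they do the work, as an engineer would, in place of code of your own. Each camera call takes 0.05 s, during which the arm holds its last target. There are 200 camera calls.

## Working session

There is one attempt and no reset: what is moved stays moved. The work goes in short steps, Python scripts to look and compute and a tool call to move; the robot and the scene stay as the last step left them, time stands still between calls to the robot, and variables do not carry over. Pictures are saved under pics/ and viewed, at most 10 in all, crops included, and the job is handed in when it is done.

Besides the shell and the picture viewer there is one more tool, called after "Emit:" by a JSON object that holds its "method" and its "body". arm_command: Moves the arm, as the interface text tells. Its arguments: {"type":"object","properties":{"series":{"type":"array","items":{"type":"number"}}},"required":["series"]}

```bash
ls; mkdir -p pics; python3 - <<'E'
from cell import monitor, viewer
import cv2,numpy as np
print(monitor.read_state())
for n in("scene","top"):
    p,d=viewer.get_image(n); np.savez(f"{n}0.npz",p=p,d=d)
    cv2.imwrite(f"pics/{n}0.png",p[:,:,::-1]); c=viewer.camera_model(n);print(n,c)
E
```

```text
pics
{'clock': 0.0, 'qpos': array([-1.34681277,  0.62934031,  0.03844785,  1.51836665, -0.02695703,
        0.99632397, -0.01996092]), 'qd': array([ 0.00033495, -0.00181663, -0.00047276, -0.00157073,  0.00047429,
       -0.00011484, -0.0011837 ]), 'tau': array([-1.00498615e-03, -5.63392925e+01,  1.22600745e+00, -1.93447459e+01,
        1.10535248e-02,  1.05641133e-02,  1.24729138e-05]), 'eef_pos': array([185.54114683, 622.29611389, 230.39342853]), 'tool_rot': array([-3.13967349e+00,  6.46372412e-05,  2.85186689e+00]), 'force': array([-0.42724283, -0.2334377 ,  0.05001813]), 'torque': array([ 0.05398177, -0.00107939, -0.02022553]), 'gripper_force': 0.0, 'width': 85.40532545232587}
scene {'mtx': array([[413.64218682,   0.        , 323.94133538],
       [  0.        , 413.64218682, 201.85390245],
       [  0.        ,   0.        ,   1.        ]]), 'R': array([[-0.42733522, -0.90398227, -0.01416536],
       [-0.37818907,  0.19296698, -0.90539316],
       [ 0.82119281, -0.3815492 , -0.4243378 ]]), 't': array([221.6116019 , 295.28951647, 788.67738071])}
top {'mtx': array([[366.02290091,   0.        , 320.91428639],
       [  0.        , 366.02290091, 201.10240585],
       [  0.        ,   0.        ,   1.        ]]), 'R': array([[-1.15261317e-03, -9.99956823e-01,  9.22080515e-03],
       [-9.93094853e-01,  6.29260410e-05, -1.17314147e-01],
       [ 1.17308501e-01, -9.29235196e-03, -9.93052047e-01]]), 't': array([ -25.67769351,  564.31163541, 1318.67256515])}
```

View pics/scene0.png

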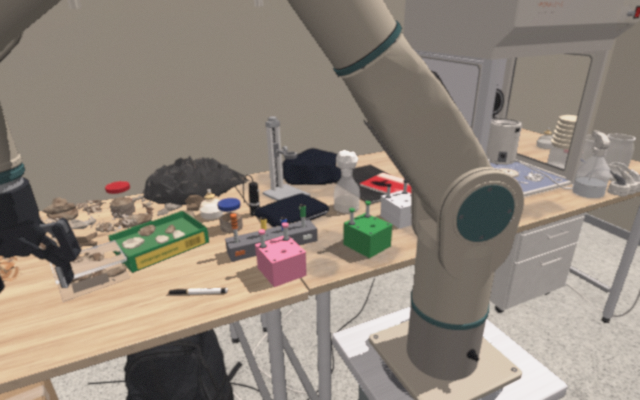

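View pics/top0.png

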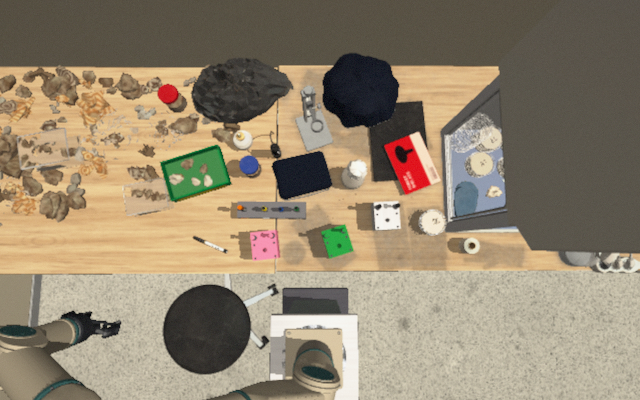

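The top view shows the rack at (268,210) with the orange tag and rod at its left end. It also shows the pink look-alike (264,245), the green look-alike (337,241), the white/aluminium dish rest (387,215), the dish stack (432,221), the marker (210,244) and the blue jar (249,166). Candidates for the dish rest are pink, green and white; by description I choose the plain aluminium one at (387,215). I'll check that choice in a close crop.

```bash
cat > h.py <<'E'
import numpy as np,cv2
from cell import monitor,viewer,workorder
C={n:viewer.camera_model(n) for n in("scene","top")}
def ray(n,u,v):
    c=C[n];R,t=c["R"],c["t"];o=-R.T@t
    d=R.T@np.linalg.inv(c["mtx"])@np.array([u,v,1.]);return o,d
def plane(n,u,v,z):
    o,d=ray(n,u,v);return o+d*(z-o[2])/d[2]
def proj(n,X):
    c=C[n];p=c["mtx"]@(c["R"]@np.asarray(X,float)+c["t"]);return p[:2]/p[2]
def cloud(n,d):
    v,u=np.mgrid[:400,:640];c=C[n]
    P=np.linalg.inv(c["mtx"])@np.stack([u,v,np.ones_like(u)]).reshape(3,-1)*d.reshape(-1)
    return (c["R"].T@(P-c["t"][:,None])).T.reshape(400,640,3)
E
python3 - <<'E'
from h import *
t=np.load("top0.npz");s=np.load("scene0.npz")
a=t["p"][190:235,225:325];b=t["p"][190:240,365:450]
f=lambda i,k:cv2.resize(i,None,fx=k,fy=k,interpolation=cv2.INTER_CUBIC)
A=f(a,5);B=f(b,5);S=f(s["p"][185:265,220:420],4)
o=np.zeros((600,800,3),np.uint8);o[:225,:500]=A[:,:500];
o[:250,500:800]=B[:, :300] ;o[260:580,:800]=S
cv2.imwrite("pics/crop1.png",o[:,:,::-1])
W=cloud("top",t["d"])
for u,v in[(387,218),(387,210),(268,212),(268,206),(337,243),(264,248),(432,221),(300,230)]:print(u,v,W[v,u].round(1))
# white block: high points z 60..80 
m=(W[...,2]>60)&(W[...,2]<80);m[:, :370]=0;m[:,415:]=0;m[:190]=0;m[240:]=0
P=W[m];print(P.min(0),P.max(0),np.median(P,0));print(cv2.minAreaRect(P[:,:2].astype(np.float32)))
m=(W[...,2]>35)&(W[...,2]<50);m[:, :225]=0;m[:,312:]=0;m[:198]=0;m[222:]=0
P=W[m];print(P.min(0),P.max(0),np.median(P,0));print(cv2.minAreaRect(P[:,:2].astype(np.float32)))
E
```

```text
387 218 [ 499.1 -262.3   69.3]
387 210 [ 528.1 -263.5   66.5]
268 212 [523.3 167.4  41.4]
268 206 [545.4 168.   40.1]
337 243 [410.3 -82.5  70.3]
264 248 [393.1 175.5  71.2]
432 221 [ 490.6 -435.    32.8]
300 230 [459.1  52.1   2.3]
[ 456.47195626 -305.71559034   60.15716345] [ 560.26734014 -212.16400495   78.45474638] [ 506.33748092 -259.3627607    69.64681479]
((508.4294738769531, -259.1886901855469), (99.69998168945312, 90.80355834960938), 2.9936909675598145)
[500.95723658  32.41289996  35.05095988] [575.535102   281.78893973  49.84870192] [530.51563315 152.40977166  41.64745249]
((538.0730590820312, 157.10061645507812), (74.53680419921875, 249.43211364746094), 0.11251895129680634)
```

View pics/crop1.png

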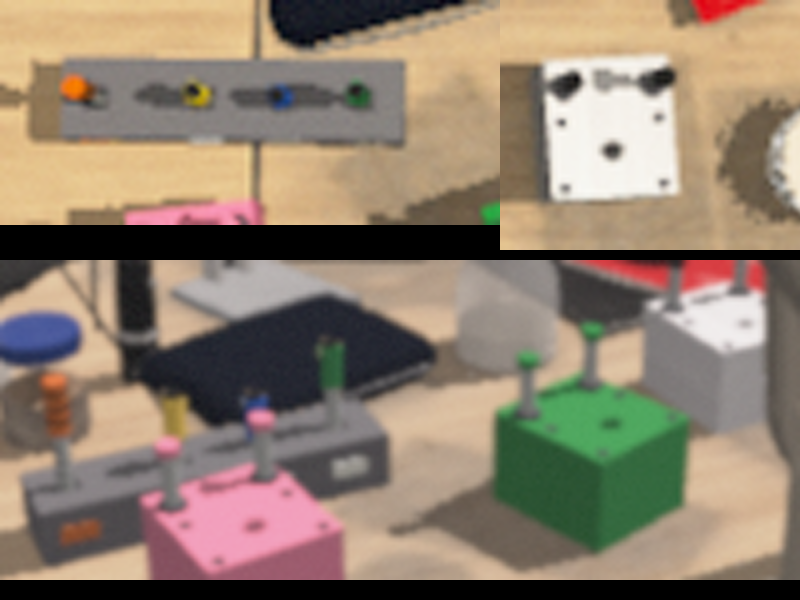

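The crop confirms the choice. The aluminium block has black-capped pillars and its bore is near top pixel (387,220). In the rack, left to right in the top view, stand the rod with orange handle (~240,208), then the yellow, blue and green posts. Next I'll measure positions precisely.

```bash
cat > m.py <<'E'
from h import *
def blob(p,f,box,big=True):
    u0,v0,u1,v1=box;h=cv2.cvtColor(p,cv2.COLOR_RGB2HSV)[v0:v1,u0:u1].astype(int)
    m=f(h[...,0],h[...,1],h[...,2]).astype(np.uint8)
    n,l,s,c=cv2.connectedComponentsWithStats(m)
    k=1+s[1:,4].argmax();return c[k]+[u0,v0],s[k]+[u0,v0,0,0,0]
E
python3 - <<'E'
from m import *
t=np.load("top0.npz")["p"];s=np.load("scene0.npz")["p"]
o=lambda n:-C[n]["R"].T@C[n]["t"]
print("cams",o("scene").round(),o("top").round())
col={"rod":(lambda h,S,v:(h<13)&(S>170)&(v>120),122,(228,195,252,222)),
"yellow":(lambda h,S,v:(h>20)&(h<32)&(S>140)&(v>90),0,(252,200,275,215)),
"blue":(lambda h,S,v:(h>105)&(h<130)&(S>120)&(v>60),0,(270,200,290,215)),
"green":(lambda h,S,v:(h>45)&(h<85)&(S>90)&(v>40),0,(288,200,305,215))}
for k,(f,z,b) in col.items():
    c,st=blob(t,f,b);print(k,c.round(2),st,plane("top",*c,{"rod":115,"yellow":90,"blue":77,"green":100}[k]).round(1))
# socket dark-weighted centroid
g=cv2.cvtColor(t,cv2.COLOR_RGB2GRAY).astype(float)
b=g[214:227,380:395];print(b.astype(int))
w=np.clip(170-b,0,None);v,u=np.mgrid[214:227,380:395];c=[(w*u).sum()/w.sum(),(w*v).sum()/w.sum()]
print("socket",c,plane("top",*c,70).round(1))
# block top face
m=((g>185)).astype(np.uint8);m[:,:370]=0;m[:,406:]=0;m[:198]=0;m[235:]=0
cn=max(cv2.findContours(m,0,cv2.CHAIN_APPROX_NONE)[0],key=cv2.contourArea)
print(cn[:,0].min(0),cn[:,0].max(0))
P=np.array([plane("top",*q[0],70)[:2] for q in cn],np.float32);print("block",cv2.minAreaRect(P))
E
```

```text
cams [-441.  444.  605.] [ 406.  -13. 1376.]
rod [240. 209.] [239 209   3   1   3] [527.2 254.2 115. ]
yellow [264.33 208.75] [262 207   5   4  12] [530.5 173.9  90. ]
blue [281.12 209.25] [280 207   3   5   8] [529.9 116.1  77. ]
green [296.38 209.25] [295 208   4   3   8] [527.7  60.5 100. ]
[[243 245 243 239 242 241 240 242 243 242 242 243 243 240 240]
 [244 245 244 242 241 242 242 242 244 242 241 243 243 241 241]
 [244 244 245 241 242 242 242 243 243 243 243 241 242 241 241]
 [243 245 245 242 241 240 235 231 235 241 242 242 243 242 242]
 [244 245 244 242 242 227 193 162 185 224 239 242 242 242 242]
 [244 245 245 242 233 179  95  72  93 175 231 243 243 243 243]
 [245 245 245 243 230 168  81  72  91 184 234 243 243 243 242]
 [243 246 246 244 243 223 156 123 155 219 240 242 244 243 242]
 [245 245 245 244 243 242 230 215 227 240 242 242 244 244 243]
 [245 245 245 244 243 244 243 243 245 245 242 243 244 244 242]
 [245 246 245 243 243 244 244 243 243 244 242 243 244 244 242]
 [245 246 245 244 243 244 244 244 245 245 243 243 244 244 243]
 [245 245 245 244 243 244 243 244 245 244 242 244 244 245 244]]
socket [np.float64(386.98172757475083), np.float64(219.6843853820598)] [ 493. -262.   70.]
[370 198] [405 229]
block ((515.4745483398438, -265.52069091796875), (111.45873260498047, 126.49410247802734), 0.0009149765246547759)
```

```bash
python3 - <<'E'
from m import *
T=np.load("top0.npz");t=T["p"];S=np.load("scene0.npz");s=S["p"]
h=cv2.cvtColor(t,cv2.COLOR_RGB2HSV)
for k in(0,1,2): print(h[203:215,234:250,k])
print((cloud("top",T["d"])[203:215,234:250,2]).round().astype(int))
hs=cv2.cvtColor(s,cv2.COLOR_RGB2HSV);m=((hs[...,0]<13)&(hs[...,1]>150)&(hs[...,2]>120)).astype(np.uint8);m[:205]=0;m[248:]=0;m[:,:225]=0;m[:,245:]=0
v,u=np.nonzero(m);print("scene orange rows/cols",v.min(),v.max(),u.min(),u.max(),u.mean())
for r in range(v.min(),v.max()+1):
    q=u[v==r]; print(r,q.min() if len(q) else None,q.max() if len(q) else None,end='; ')
for X in([530,254,122],[530,254,82],[530,254,42]):print(X,proj("top",X),proj("scene",X))
E
```

```text
[[ 16  18  16  15  14   6   4  12  11  10   4  13   8   3  10   8]
 [ 17  17  18  15  11  10  11  11  10   4   4   5   9  17  11   9]
 [ 17  17  17  13  10  11  10  10   6   9   3   4  10   8   8   6]
 [ 17  17  17  12  13  15  16  12  10   8   9   5   8   3   9  18]
 [ 17  17  18  12  15  15  15  14  13  12   8   0   4   9   9  15]
 [ 17  18  17  12  13  14  14  13  13  12  13  25  18   5  13  11]
 [ 16  18  18  16   9  11  12  12  13  12  16  23  10   8  13  17]
 [ 17  17  17  15   4  10  12   9   6  36  30  26  12  10  15  15]
 [ 18  16  16  13   3  15  10   8 175  18  12  20  11   7  13  13]
 [ 18  17  17  11   9  11   7   0   4  10  10  13  11  12   8  13]
 [ 18  17  16  14   9   9  15   4  10  10   8   9   0   9  13  12]
 [ 17  18  17  16   8   8   9  11   4   7   4  11   8  13   3  13]]
[[ 95 100 102  60  28  19  15  19  15  17  14  17  15  17  17  21]
 [ 97  91  98  55  61  74  64  35  17  13  13  11  13  13  15  19]
 [100  97 101  87 147 183 170 116  28  14  17  13  17  20  15  19]
 [101  97 102 167 217 255 255 222 131  63  32  12  15  17  13  19]
 [100 100  98 190 255 255 2
[... 1877 characters left out ...]
 42  41  30  13  37  29  41  43  46  38]
 [  1   0   1  35  40  42  45  40  42  42  40  44  40  41  42  37]
 [  2  -1  -1  41  40  40  42  41  44  39  45  41  44  42  38  39]
 [  0  -1   1  41  40  48  48  41  43  43  41  41  38  44  41  42]]
scene orange rows/cols 214 227 230 236 233.72972972972974
214 231 235; 215 230 235; 216 231 235; 217 231 235; 218 235 235; 219 235 235; 220 234 235; 221 234 235; 222 None None; 223 235 236; 224 234 236; 225 None None; 226 236 236; 227 233 236; [530, 254, 122] [239.65002813 207.99445159] [233.06861149 214.70486459]
[530, 254, 82] [242.03464805 209.10760374] [234.69542369 228.22090672]
[530, 254, 42] [244.27755095 210.15460169] [236.2724462  241.32328116]
```

```bash
cat >> h.py <<'E'
def to(X,yaw=None):
    s=monitor.read_state();R=cv2.Rodrigues(np.zeros(3))[0]
    from scipy.spatial.transform import Rotation as Ro
    R=Ro.from_euler("xyz",s["tool_rot"]).as_matrix();d=R.T@(np.asarray(X)-s["eef_pos"])/10
    y=np.degrees(s["tool_rot"][2]);tr=None if yaw is None else ((y-yaw+180)%360-180)
    print("shift cm",d.round(2),"turn",tr,"at",s["eef_pos"].round(1),"rpy deg",np.degrees(s["tool_rot"]).round(1),"F",s["force"].round(1),"w",round(s["width"],1),"t",round(s["clock"],2))
E
python3 -c "
from h import *
to([533,256,200],178)"
```

```text
shift cm [-43.77 -25.17   3.09] turn -14.605889021573603 at [185.6 622.4 230.5] rpy deg [-179.9    0.   163.4] F [0.2 0.2 0.7] w 85.1 t 0.1
```

Emit:
{"method": "arm_command", "body": {"series": [100, -2, -1.1, 0, 0, 100, -5.4, -3.1, 0, 0, 100, -8.8, -5.1, 0, 0, 100, -12.3, -7.1, 0, 0, 100, -15.8, -9.1, 0, 0]}}

```text
clock: 0.52
eef_pos: [311.8, 488.9, 230.9]
tool_rot: [-3.141, -0.0, 2.853]
force: [0.3, 1.2, 0.1]
width: 85.7
gripper_force: 0.0
```

Emit:
{"method": "arm_command", "body": {"series": [100, -3.5, -2, 0, 0, 100, -7, -4, 0, 0, 100, -10.5, -6, 0, 0, 100, -14, -8, 0, 0, 100, -17.5, -10, 0, 0]}}

```text
clock: 0.93
eef_pos: [451.1, 342.9, 231.1]
tool_rot: [-3.141, -0.0, 2.852]
force: [0.8, 1.3, 0.6]
width: 84.9
gripper_force: 0.0
```

Emit:
{"method": "arm_command", "body": {"series": [100, -3.5, -2, 0, -5, 100, -6.5, -3.7, 0, -10, 100, -9, -5.2, 0, -14.6, 100, -10.5, -6.1, 1, -14.6, 100, -10.5, -6.1, 3, -14.6]}}

```text
clock: 1.35
eef_pos: [538.8, 251.3, 202.8]
tool_rot: [-3.141, 0.007, 3.099]
force: [1.5, 0.7, -0.4]
width: 85.7
gripper_force: 0.0
```

```bash
python3 -c "
from h import *
to([533,256,84],178)
p,d=viewer.get_image('scene');cv2.imwrite('pics/s1.png',cv2.resize(p[120:280,150:350],None,fx=4,fy=3.6)[:,:,::-1][:600,:800])
to([533,256,84],178)"
```

```text
shift cm [ 0.67  0.45 11.87] turn -0.4488177965782256 at [538.8 251.3 202.8] rpy deg [-180.     0.4  177.6] F [ 1.5  0.7 -0.4] w 85.7 t 1.35
shift cm [ 0.06  0.41 11.35] turn -0.30801228308163786 at [533.8 252.3 197.5] rpy deg [-179.8   -0.2  177.7] F [-1.7  0.3 -3.2] w 85.3 t 1.4
```

Emit:
{"method": "arm_command", "body": {"series": [100, 0, 0, 3, 0, 100, 0, 0, 6, 0, 100, 0, 0, 9, 0, 100, 0, 0, 11.3, 0, 100, 0, 0, 11.3, 0]}}

```text
clock: 1.82
eef_pos: [529.4, 255.3, 83.8]
tool_rot: [-3.137, -0.009, 3.108]
force: [-0.1, 0.1, 0.7]
width: 85.3
gripper_force: 0.0
```

```bash
python3 -c "
from h import *
to([533,256,84],178)"
```

```text
shift cm [-0.36  0.08 -0.02] turn 0.06847140269434249 at [529.4 255.3  83.8] rpy deg [-179.7   -0.5  178.1] F [-0.1  0.1  0.7] w 85.3 t 1.82
```

View pics/s1.png

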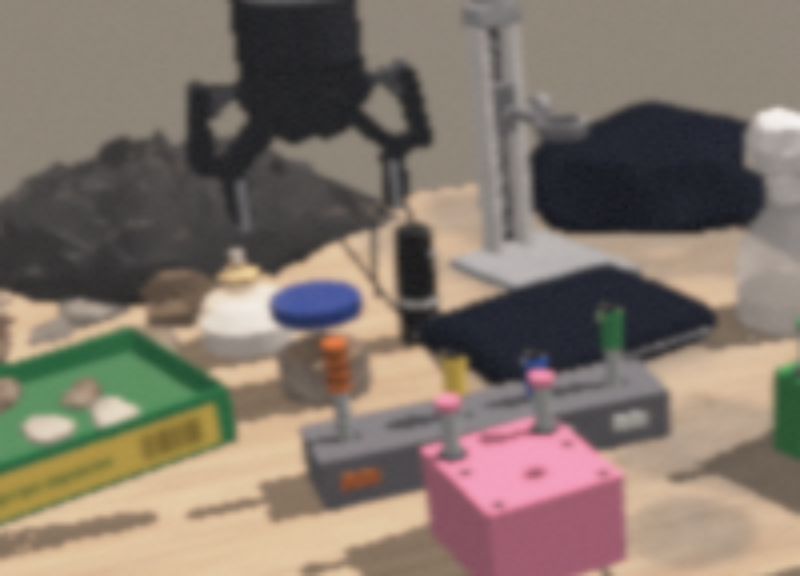

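The picture shows the open gripper above the rack, with the rod's orange handle at crop (336,362) between the fingers' lines. Now the first centring grip along y.

Emit:
{"method": "arm_command", "body": {"series": [100, -0.3, 0.1, 0, 0, 60, -0.3, 0.1, 0, 0, 30, -0.3, 0.1, 0, 0, 0, -0.3, 0.1, 0, 0, 0, -0.3, 0.1, 0, 0]}}

```text
clock: 2.23
eef_pos: [537.1, 257.6, 89.7]
tool_rot: [3.14, 0.002, 3.107]
force: [0.2, 0.2, -0.5]
width: 38.8
gripper_force: 0.0
```

Emit:
{"method": "arm_command", "body": {"series": [0, 0, 0, 0, 0, 0, 0, 0, 0, 0, 0, 0, 0, 0, 0, 0, 0, 0, 0, 0, 0, 0, 0, 0, 0]}}

```text
clock: 2.65
eef_pos: [536.9, 256.5, 89.0]
tool_rot: [-3.141, 0.001, 3.106]
force: [-0.3, -1.1, 5.9]
width: 14.8
gripper_force: 58.4
```

```bash
python3 -c "
from h import *
to([533,256,84],178)"
```

```text
shift cm [ 0.39 -0.07  0.5 ] turn -0.032121392154692785 at [536.9 256.5  89. ] rpy deg [-180.    0.  178.] F [-0.3 -1.1  5.9] w 14.8 t 2.65
```

Emit:
{"method": "arm_command", "body": {"series": [50, 0, 0, 0, 0, 50, 0, 0, 0, 0, 50, 0.35, 0, 0.3, 0, 50, 0.35, 0, 0.3, 7, 50, 0.35, 0, 0.3, 14]}}

```text
clock: 3.07
eef_pos: [532.1, 257.3, 84.7]
tool_rot: [-3.141, -0.001, 2.857]
force: [0.2, -1.0, 0.3]
width: 42.5
gripper_force: 0.0
```

Emit:
{"method": "arm_command", "body": {"series": [50, 0, 0, 0, 7, 50, 0, 0, 0, 14, 50, 0, 0, 0, 21, 50, 0, 0, 0, 28, 50, 0, 0, 0, 35]}}

```text
clock: 3.48
eef_pos: [532.4, 257.4, 84.8]
tool_rot: [-3.141, -0.0, 2.246]
force: [0.4, 0.5, -0.4]
width: 43.0
gripper_force: 0.0
```

Emit:
{"method": "arm_command", "body": {"series": [50, 0, 0, 0, 7, 50, 0, 0, 0, 14, 50, 0, 0, 0, 21, 50, 0, 0, 0, 28, 50, 0, 0, 0, 35]}}

```text
clock: 3.9
eef_pos: [532.4, 257.5, 84.8]
tool_rot: [-3.141, 0.0, 1.635]
force: [-0.0, -0.2, -0.8]
width: 42.9
gripper_force: 0.0
```

Emit:
{"method": "arm_command", "body": {"series": [50, 0, 0, 0, 6, 50, 0, 0, 0, 6, 50, 0, 0, 0, 6, 50, 0, 0, 0, 6, 50, 0, 0, 0, 6]}}

```text
clock: 4.32
eef_pos: [532.8, 257.3, 85.2]
tool_rot: [-3.141, -0.0, 1.538]
force: [-0.3, -0.5, -0.1]
width: 42.7
gripper_force: 0.0
```

```bash
python3 -c "
from h import *
to([533,256.5,84],88)"
```

```text
shift cm [-0.08  0.02  0.12] turn 0.09847957569289179 at [532.8 257.3  85.2] rpy deg [-180.    -0.    88.1] F [-0.3 -0.5 -0.1] w 42.7 t 4.32
```

Emit:
{"method": "arm_command", "body": {"series": [50, -0.06, 0, 0, 0, 50, -0.06, 0, 0, 0, 20, -0.06, 0, 0, 0, 0, -0.06, 0, 0, 0, 0, -0.06, 0, 0, 0]}}

```text
clock: 4.73
eef_pos: [533.2, 256.6, 85.5]
tool_rot: [3.141, -0.0, 1.536]
force: [-0.0, 0.8, 0.3]
width: 14.6
gripper_force: 58.4
```

Emit:
{"method": "arm_command", "body": {"series": [0, 0, 0, 0, 0, 0, 0, 0, 0, 0, 0, 0, 0, 0, 0, 0, 0, 0, 0, 0, 0, 0, 0, 0, 0]}}

```text
clock: 5.15
eef_pos: [533.2, 256.7, 85.5]
tool_rot: [3.141, -0.0, 1.536]
force: [-0.7, -1.0, 3.0]
width: 14.5
gripper_force: 58.4
```

```bash
python3 -c "
from h import *
to([533,256.5,84],88)"
```

```text
shift cm [-0.02 -0.02  0.15] turn -0.006175581095703819 at [533.2 256.7  85.5] rpy deg [180.  -0.  88.] F [-0.7 -1.   3. ] w 14.5 t 5.15
```

Emit:
{"method": "arm_command", "body": {"series": [0, 0, 0, -0.5, 0, 0, 0, 0, -1.5, 0, 0, 0, 0, -3, 0, 0, 0, 0, -5, 0, 0, 0, 0, -7.5, 0]}}

```text
clock: 5.57
eef_pos: [531.7, 256.3, 160.5]
tool_rot: [-3.139, 0.001, 1.536]
force: [0.6, 0.8, -0.3]
width: 14.3
gripper_force: 58.7
```

Emit:
{"method": "arm_command", "body": {"series": [0, 0, 0, -2.5, 0, 0, -1, 0, -4.5, 0, 0, -3, -0.2, -5, 0, 0, -6.5, -0.5, -5, 0, 0, -10, -0.8, -5, 0]}}

```text
clock: 5.98
eef_pos: [521.2, 157.2, 211.5]
tool_rot: [3.14, -0.001, 1.539]
force: [0.3, -0.5, -0.9]
width: 14.2
gripper_force: 58.7
```

```bash
python3 -c "
from h import *
to([493,-261.5,180],88)"
```

```text
shift cm [-41.95  -1.49   3.1 ] turn 0.17671905155555123 at [521.2 157.2 211.5] rpy deg [ 1.799e+02 -1.000e-01  8.820e+01] F [ 0.3 -0.5 -0.9] w 14.2 t 5.98
```

Emit:
{"method": "arm_command", "body": {"series": [0, -4, -0.2, 0, 0, 0, -8, -0.4, 0, 0, 0, -12, -0.5, 0, 0, 0, -16, -0.6, 0, 0, 0, -20, -0.7, 0, 0]}}

```text
clock: 6.4
eef_pos: [506.8, -44.2, 211.0]
tool_rot: [3.141, -0.001, 1.536]
force: [1.4, 0.3, -1.4]
width: 14.9
gripper_force: 58.7
```

Emit:
{"method": "arm_command", "body": {"series": [0, -4, -0.2, 0, 0, 0, -8, -0.4, 0, 0, 0, -12, -0.5, 0, 0, 0, -16, -0.6, 0, 0, 0, -19, -0.7, 0, 0]}}

```text
clock: 6.82
eef_pos: [492.7, -236.1, 211.3]
tool_rot: [3.141, 0.002, 1.533]
force: [-0.1, 0.1, -0.7]
width: 14.4
gripper_force: 58.7
```

Emit:
{"method": "arm_command", "body": {"series": [0, -1.5, -0.1, 0, 0, 0, -2.5, -0.1, 0, 0, 0, -2.5, -0.1, 1, 0, 0, -2.5, -0.1, 2, 0, 0, -2.5, -0.1, 3, 0]}}

```text
clock: 7.23
eef_pos: [492.1, -254.7, 179.0]
tool_rot: [-3.141, -0.002, 1.538]
force: [0.2, 0.2, -0.5]
width: 14.3
gripper_force: 58.7
```

Emit:
{"method": "arm_command", "body": {"series": [0, 0, 0, 0, 0, 0, 0, 0, 0, 0, 0, 0, 0, 0, 0, 0, 0, 0, 0, 0, 0, 0, 0, 0, 0]}}

```text
clock: 7.65
eef_pos: [492.3, -257.1, 180.7]
tool_rot: [3.141, 0.0, 1.536]
force: [0.2, 0.2, -0.2]
width: 14.5
gripper_force: 58.7
```

```bash
python3 -c "
from h import *
to([493,-261.5,155],88)
for n in ('scene','top'):
  p,d=viewer.get_image(n);np.savez(n+'1.npz',p=p,d=d)
  print(proj(n,[493,-261.5,70]))
  q=p[110:270,320:520] if n=='scene' else p[170:250,340:440]
  cv2.imwrite('pics/'+n+'2.png',cv2.resize(q,(800,600),interpolation=cv2.INTER_CUBIC)[:,:,::-1])
"
```

```text
shift cm [-0.44  0.08  2.57] turn 0.02335402314224666 at [ 492.3 -257.1  180.7] rpy deg [180.   0.  88.] F [ 0.2  0.2 -0.2] w 14.5 t 7.65
[404.57986829 200.21842061]
[386.85215674 219.68764557]
```

View pics/scene2.png

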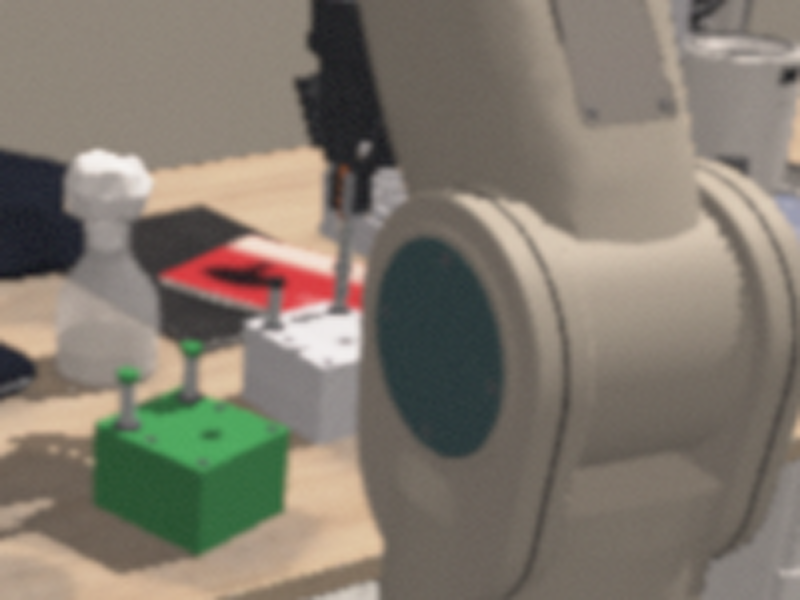

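The scene view shows the aluminium block with its bore at crop (345,342), i.e. about pixel (406,201). The rod hangs in the gripper at crop ~(350,200), and the arm hides only the right part. I'll measure rod against bore in this view.

```bash
python3 -c "
from h import *
p=np.load('scene1.npz')['p'];g=cv2.cvtColor(p,cv2.COLOR_RGB2GRAY)
for X in([492.3,-257.1,107.2],[492.3,-257.1,140],[492.3,-257.1,177],[493,-261.5,70],[538,-230,115],[536,-291,115]):print(X,proj('scene',X).round(1))
print(g[146:206,398:412])
S0=np.load('scene0.npz')['p'];print(cv2.cvtColor(S0,cv2.COLOR_RGB2GRAY)[196:206,398:412])
"
```

```text
[492.3, -257.1, 107.2] [404.4 189.4]
[492.3, -257.1, 140] [405.1 179.3]
[492.3, -257.1, 177] [406.  167.6]
[493, -261.5, 70] [404.6 200.2]
[538, -230, 115] [388.5 183.4]
[536, -291, 115] [405.3 180.2]
[[ 53  44  43  39  35  36  39  36  39  39  38  37  38  39]
 [ 60  42  41  41  32  36  39  39  36  38  39  45  65  70]
 [ 79  61  51  38  37  39  38  38  35  37  39  62 104 115]
 [129 110  86  52  39  37  41  39  36  34  44  76 118 123]
 [175 160 123  70  38  35  40  38  40  35  45  77 109 106]
 [194 184 144  82  43  38  37  38  37  35  44  68  87  79]
 [199 191 159 104  61  42  40  39  37  38  41  52  59  50]
 [197 194 177 135  91  63  48  47  44  40  38  38  44  40]
 [196 193 181 150 108  74  58  64  62  47  40  36  36  36]
 [192 189 175 140 103  70  60  73  76  61  48  41  37  36]
 [193 187 163 126  88  57  55  74  86  82  63  44  34  34]
 [193 185 160 116  78  51  50  70  88  89  74  49  35  37]
 [189 184 160 115  79  53  50  64  86  92  74  45  37  41]
 [192 186 161 119  80  51  52  65  86  89  71  46  37  40]
 [195 190 163 121  79  50  52  71  87  88  72  46  38  40]
 [197 192 163 
[... 2532 characters left out ...]
 236 235 235 237 239 239 238 237 232 202 141 105]
 [229 233 228 218 218 229 236 236 235 233 222 184 133 106]]
[[229 233 234 235 235 235 234 235 234 234 232 221 187 133]
 [234 234 235 236 235 235 235 236 235 235 234 230 205 147]
 [234 234 234 235 235 236 235 234 232 233 235 232 211 152]
 [235 235 235 235 235 233 229 222 219 223 230 230 212 153]
 [237 236 236 235 235 228 215 195 187 198 218 226 209 152]
 [238 238 237 237 234 228 217 197 190 201 220 228 212 154]
 [237 238 238 238 237 234 230 225 223 225 232 232 213 154]
 [237 237 238 238 238 237 237 236 234 234 236 233 212 152]
 [236 237 236 234 234 237 238 238 237 236 235 231 207 149]
 [229 233 228 216 217 229 235 235 235 232 225 215 181 131]]
```

View pics/top2.png

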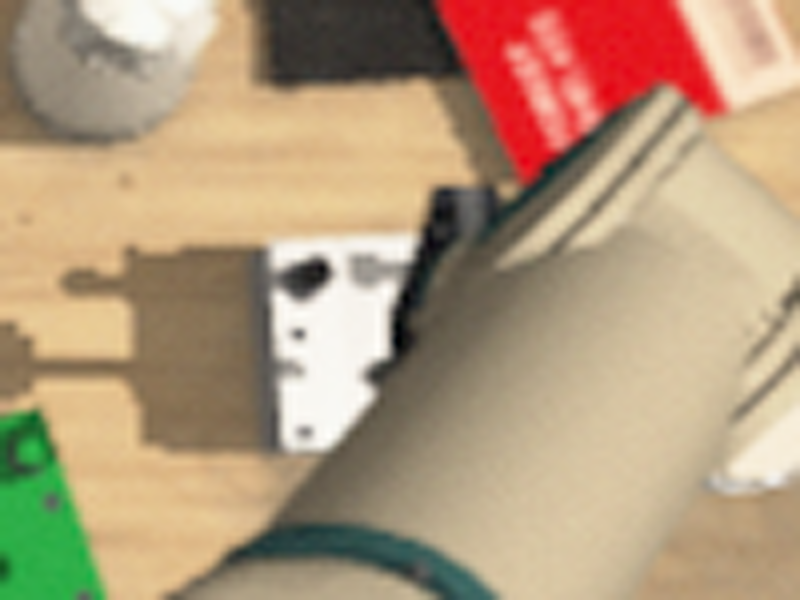

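In the top view the arm hides the bore; only the block's left part shows, with its left pillar cap at crop (305,275). The scene view agrees with the socket at about (493,-261.5), with the bore at pixel (406.0,200.5). Next I'll descend to just above the mouth.

Emit:
{"method": "arm_command", "body": {"series": [0, -0.2, 0.04, 0.8, 0, 0, -0.44, 0.08, 1.6, 0, 0, -0.44, 0.08, 2.4, 0, 0, -0.44, 0.08, 3, 0, 0, -0.44, 0.08, 3.3, 0]}}

```text
clock: 8.17
eef_pos: [491.8, -261.3, 145.7]
tool_rot: [-3.139, -0.001, 1.536]
force: [-0.5, 0.4, -1.6]
width: 14.5
gripper_force: 58.7
```

Emit:
{"method": "arm_command", "body": {"series": [0, 0, 0, 0, 0, 0, 0, 0, 0, 0, 0, 0, 0, 0, 0, 0, 0, 0, 0, 0, 0, 0, 0, 0, 0]}}

```text
clock: 8.58
eef_pos: [492.8, -261.7, 147.6]
tool_rot: [3.141, 0.0, 1.536]
force: [0.0, -0.0, -0.9]
width: 14.7
gripper_force: 58.7
```

```bash
python3 -c "
from h import *
to([493,-261.5,142],88)"
```

```text
shift cm [0.02 0.02 0.56] turn -0.0009440011109802526 at [ 492.8 -261.7  147.6] rpy deg [180.   0.  88.] F [ 0.  -0.  -0.9] w 14.7 t 8.58
```

Emit:
{"method": "arm_command", "body": {"series": [0, 0.02, 0.02, 0.2, 0, 0, 0.02, 0.02, 0.35, 0, 0, 0.02, 0.02, 0.5, 0, 0, 0.02, 0.02, 0.65, 0, 0, 0.02, 0.02, 0.75, 0]}}

```text
clock: 9.0
eef_pos: [492.7, -261.3, 139.5]
tool_rot: [-3.141, -0.0, 1.536]
force: [-0.3, -0.4, -1.8]
width: 14.5
gripper_force: 58.7
```

Emit:
{"method": "arm_command", "body": {"series": [0, 0, 0, 0.15, 0, 0, 0, 0, 0.3, 0, 0, 0, 0, 0.45, 0, 0, 0, 0, 0.6, 0, 0, 0, 0, 0.7, 0]}}

```text
clock: 9.42
eef_pos: [492.7, -261.5, 132.6]
tool_rot: [-3.141, 0.0, 1.536]
force: [-0.7, -0.4, -0.9]
width: 14.7
gripper_force: 58.7
```

Emit:
{"method": "arm_command", "body": {"series": [0, 0, 0, 0.1, 0, 0, 0, 0, 0.2, 0, 0, 0, 0, 0.3, 0, 0, 0, 0, 0.4, 0, 0, 0, 0, 0.5, 0]}}

```text
clock: 9.83
eef_pos: [492.7, -261.5, 127.7]
tool_rot: [-3.142, 0.0, 1.536]
force: [-1.5, -1.1, -0.1]
width: 14.5
gripper_force: 58.8
```

Emit:
{"method": "arm_command", "body": {"series": [0, 0, 0, 0.1, 0, 0, 0, 0, 0.2, 0, 0, 0, 0, 0.3, 0, 0, 0, 0, 0.4, 0, 0, 0, 0, 0.5, 0]}}

```text
clock: 10.25
eef_pos: [492.7, -261.5, 122.7]
tool_rot: [-3.141, 0.0, 1.536]
force: [-1.4, -1.1, 0.6]
width: 15.0
gripper_force: 58.8
```

Emit:
{"method": "arm_command", "body": {"series": [0, 0, 0, 0.1, 0, 0, 0, 0, 0.2, 0, 0, 0, 0, 0.3, 0, 0, 0, 0, 0.35, 0, 0, 0, 0, 0.4, 0]}}

```text
clock: 10.67
eef_pos: [492.7, -261.5, 118.7]
tool_rot: [-3.141, -0.0, 1.536]
force: [-0.8, -1.0, -0.2]
width: 14.3
gripper_force: 58.8
```

Emit:
{"method": "arm_command", "body": {"series": [0, 0, 0, 0.05, 0, 0, 0, 0, 0.1, 0, 0, 0, 0, 0.12, 0, 0, 0, 0, 0.14, 0, 0, 0, 0, 0.14, 0]}}

```text
clock: 11.08
eef_pos: [492.8, -261.4, 117.4]
tool_rot: [-3.141, -0.0, 1.536]
force: [-0.6, -1.1, -0.2]
width: 15.2
gripper_force: 58.8
```

Emit:
{"method": "arm_command", "body": {"series": [0, 0, 0, 0.15, 0, 0, 0, 0, 0.35, 0, 0, 0, 0, 0.55, 0, 0, 0, 0, 0.75, 0, 0, 0, 0, 0.9, 0]}}

```text
clock: 11.5
eef_pos: [492.7, -261.4, 108.0]
tool_rot: [-3.141, -0.0, 1.536]
force: [-1.1, -0.5, 0.2]
width: 14.7
gripper_force: 58.8
```

Emit:
{"method": "arm_command", "body": {"series": [0, 0, 0, 0.05, 0, 0, 0, 0, 0.1, 0, 0, 0, 0, 0.15, 0, 0, 0, 0, 0.2, 0, 0, 0, 0, 0.25, 0]}}

```text
clock: 11.92
eef_pos: [492.7, -261.4, 105.9]
tool_rot: [-3.142, 0.0, 1.536]
force: [-1.9, -0.8, 1.3]
width: 14.6
gripper_force: 58.8
```

Emit:
{"method": "arm_command", "body": {"series": [0, 0, 0, 0.04, 0, 0, 0, 0, 0.08, 0, 0, 0, 0, 0.1, 0, 0, 0, 0, 0.12, 0, 0, 0, 0, 0.12, 0]}}

```text
clock: 12.33
eef_pos: [492.8, -261.5, 104.8]
tool_rot: [3.142, 0.0, 1.536]
force: [-1.9, -1.1, 1.2]
width: 14.4
gripper_force: 58.9
```

Emit:
{"method": "arm_command", "body": {"series": [0, 0, 0, 0.03, 0, 0, 0, 0, 0.06, 0, 0, 0, 0, 0.06, 0, 0, 0, 0, 0.06, 0, 0, 0, 0, 0.06, 0]}}

```text
clock: 12.75
eef_pos: [492.8, -261.5, 104.2]
tool_rot: [3.141, 0.0, 1.536]
force: [-2.6, -0.2, 4.2]
width: 14.7
gripper_force: 59.2
```

Emit:
{"method": "arm_command", "body": {"series": [0, 0, 0, 0.03, 0, 0, 0, 0, 0.03, 0, 0, 0, 0, 0.03, 0, 0, 0, 0, 0.03, 0, 0, 0, 0, 0.03, 0]}}

```text
clock: 13.17
eef_pos: [492.8, -261.5, 103.9]
tool_rot: [3.141, 0.0, 1.536]
force: [-2.1, -1.2, 5.1]
width: 14.7
gripper_force: 59.3
```

Emit:
{"method": "arm_command", "body": {"series": [0, 0, 0, 0, 0, 0, 0, 0, 0, 0, 0, 0, 0, 0, 0, 0, 0, 0, 0, 0, 0, 0, 0, 0, 0]}}

```text
clock: 13.58
eef_pos: [492.8, -261.5, 103.9]
tool_rot: [3.142, 0.0, 1.536]
force: [-2.2, -0.6, 5.7]
width: 14.6
gripper_force: 59.3
```

The force rises steadily, reaching about 5.5 N at 39.5 mm. So the floor is at 38 mm and the right post is post_middle (yellow). Retracting now.

Emit:
{"method": "arm_command", "body": {"series": [0, 0, 0, -0.5, 0, 0, 0, 0, -1.8, 0, 0, 0, 0, -3.5, 0, 0, 0, 0, -5.5, 0, 0, 0, 0, -8, 0]}}

```text
clock: 14.0
eef_pos: [492.6, -260.2, 183.5]
tool_rot: [-3.14, -0.002, 1.536]
force: [0.7, 0.4, -0.4]
width: 14.9
gripper_force: 58.8
```

Emit:
{"method": "arm_command", "body": {"series": [0, 0.5, 0, -2.2, 0, 0, 3, 0.2, -2.8, 0, 0, 6, 0.3, -2.8, 0, 0, 10, 0.5, -2.8, 0, 0, 14, 0.7, -2.8, 0]}}

```text
clock: 14.42
eef_pos: [505.1, -120.2, 212.0]
tool_rot: [3.14, -0.001, 1.534]
force: [1.3, 0.3, -0.7]
width: 14.4
gripper_force: 58.8
```

Emit:
{"method": "arm_command", "body": {"series": [0, 4, 0.1, 0, 0, 0, 8, 0.2, 0, 0, 0, 12, 0.3, 0, 0, 0, 16, 0.4, 0, 0, 0, 20, 0.5, 0, 0]}}

```text
clock: 14.83
eef_pos: [516.5, 81.0, 211.8]
tool_rot: [3.141, -0.001, 1.537]
force: [1.2, 0.4, -1.5]
width: 14.5
gripper_force: 58.8
```

Emit:
{"method": "arm_command", "body": {"series": [0, 4, 0.1, 0, 0, 0, 8, 0.2, 0, 0, 0, 12, 0.4, 0, 0, 0, 15, 0.5, 0, 0, 0, 17, 0.6, 0, 0]}}

```text
clock: 15.25
eef_pos: [527.5, 253.7, 211.3]
tool_rot: [-3.141, -0.003, 1.542]
force: [0.1, 0.2, -1.6]
width: 14.5
gripper_force: 58.8
```

```bash
python3 -c "
from h import *
to([533.2,256.7,125],88)"
```

```text
shift cm [0.29 0.56 8.63] turn 0.3334617671635556 at [527.5 253.7 211.3] rpy deg [-180.    -0.2   88.3] F [ 0.1  0.2 -1.6] w 14.5 t 15.25
```

Emit:
{"method": "arm_command", "body": {"series": [0, 0, 0.5, 2, 0, 0, 0, 0.5, 4, 0, 0, 0, 0.5, 6, 0, 0, 0, 0.5, 7.6, 0, 0, 0, 0.5, 8.2, 0]}}

```text
clock: 15.67
eef_pos: [531.8, 248.0, 127.2]
tool_rot: [-3.138, 0.001, 1.537]
force: [-0.1, -0.2, -0.7]
width: 14.3
gripper_force: 58.8
```

Emit:
{"method": "arm_command", "body": {"series": [0, 0, 0, 0, 0, 0, 0, 0, 0, 0, 0, 0, 0, 0, 0, 0, 0, 0, 0, 0, 0, 0, 0, 0, 0]}}

```text
clock: 16.08
eef_pos: [534.2, 247.7, 130.8]
tool_rot: [3.14, -0.001, 1.536]
force: [-0.8, -0.8, -0.3]
width: 14.5
gripper_force: 58.8
```

```bash
python3 -c "
from h import *
to([533.2,256.7,112],88)"
```

```text
shift cm [ 0.89 -0.13  1.88] turn -0.004303791700010606 at [534.2 247.7 130.8] rpy deg [ 1.799e+02 -1.000e-01  8.800e+01] F [-0.8 -0.8 -0.3] w 14.5 t 16.08
```

Emit:
{"method": "arm_command", "body": {"series": [0, 0.5, -0.1, 0.2, 0, 0, 0.89, -0.13, 0.5, 0, 0, 0.89, -0.13, 0.9, 0, 0, 0.89, -0.13, 1, 0, 0, 0.89, -0.13, 1, 0]}}

```text
clock: 16.5
eef_pos: [532.2, 256.3, 119.2]
tool_rot: [-3.141, 0.001, 1.536]
force: [-0.6, -0.5, -1.0]
width: 14.5
gripper_force: 58.8
```

```bash
python3 -c "
from h import *
to([533.2,256.7,111],88)"
```

```text
shift cm [0.05 0.1  0.82] turn 0.0043706414762709755 at [532.2 256.3 119.2] rpy deg [-179.9    0.    88. ] F [-0.6 -0.5 -1. ] w 14.5 t 16.5
```

Emit:
{"method": "arm_command", "body": {"series": [0, 0.02, 0.05, 0, 0, 0, 0.02, 0.05, 0.2, 0, 0, 0.02, 0.05, 0.4, 0, 0, 0.02, 0.05, 0.6, 0, 0, 0.02, 0.05, 0.8, 0]}}

```text
clock: 16.92
eef_pos: [533.2, 256.5, 111.6]
tool_rot: [-3.142, 0.0, 1.536]
force: [0.2, 0.4, -1.1]
width: 14.4
gripper_force: 58.8
```

Emit:
{"method": "arm_command", "body": {"series": [0, 0, 0, 0.15, 0, 0, 0, 0, 0.3, 0, 0, 0, 0, 0.45, 0, 0, 0, 0, 0.6, 0, 0, 0, 0, 0.6, 0]}}

```text
clock: 17.33
eef_pos: [532.9, 256.5, 105.5]
tool_rot: [-3.141, 0.0, 1.536]
force: [0.2, -0.6, -0.7]
width: 14.3
gripper_force: 58.8
```

In the hole with no contact force. Down 20 mm more.

Emit:
{"method": "arm_command", "body": {"series": [0, 0, 0, 0.3, 0, 0, 0, 0, 0.6, 0, 0, 0, 0, 0.9, 0, 0, 0, 0, 1.2, 0, 0, 0, 0, 1.5, 0]}}

```text
clock: 17.75
eef_pos: [533.1, 256.5, 90.4]
tool_rot: [-3.141, 0.0, 1.536]
force: [0.3, 0.0, -0.3]
width: 14.3
gripper_force: 58.8
```

Emit:
{"method": "arm_command", "body": {"series": [0, 0, 0, 0.15, 0, 0, 0, 0, 0.3, 0, 0, 0, 0, 0.4, 0, 0, 0, 0, 0.45, 0, 0, 0, 0, 0.45, 0]}}

```text
clock: 18.17
eef_pos: [533.2, 256.5, 86.3]
tool_rot: [-3.142, -0.0, 1.536]
force: [-0.3, 0.1, -0.8]
width: 14.5
gripper_force: 58.8
```

Emit:
{"method": "arm_command", "body": {"series": [0, 0, 0, 0.07, 0, 0, 0, 0, 0.07, 0, 15, 0, 0, 0.07, 0, 35, 0, 0, 0.07, 0, 35, 0, 0, 0.07, 0]}}

```text
clock: 18.58
eef_pos: [533.3, 256.6, 85.8]
tool_rot: [3.141, -0.0, 1.536]
force: [-0.6, 0.3, 0.7]
width: 30.3
gripper_force: 0.0
```

```bash
python3 - <<'E'
from h import *
to([533.2,256.7,150],88)
t=np.load("top0.npz")["p"];h=cv2.cvtColor(t,cv2.COLOR_RGB2HSV)
print(h[203:214,256:272,2]);print(h[203:214,256:272,1])
m=((h[...,1]<45)&(h[...,2]>60)&(h[...,2]<165)).astype(np.uint8);m[:198]=0;m[223:]=0;m[:,:225]=0;m[:,312:]=0
m=cv2.morphologyEx(m,cv2.MORPH_CLOSE,np.ones((7,7)))
# top-face far edge (upper) per column
E=[(u,np.nonzero(m[:,u])[0].min()-.5) for u in range(245,300) if m[:,u].any()]
P=np.array([plane("top",*e,42)[:2] for e in E]);k=np.polyfit(P[:,1],P[:,0],1);print("far edge x=",k,"x at y=178",np.polyval(k,178),np.polyval(k,256))
L=[np.nonzero(m[r])[0] for r in range(205,213)];print([(l.min()-.5,l.max()+.5) for l in L])
for e in [(np.mean([l.min() for l in L])-.5,208.5),(np.mean([l.max() for l in L])+.5,208.5)]:print(plane("top",*e,42))
for y in (178.7,176):print(proj("top",[532,y,95]),proj("top",[532,y,91]))
E
```

```text
shift cm [ 0.01 -0.01 -6.42] turn -0.002701635446783257 at [533.3 256.6  85.8] rpy deg [180.  -0.  88.] F [-0.6  0.3  0.7] w 30.3 t 18.58
[[135 136 138 137 133 136 135 134 135 135 136 133 134 135 136 135]
 [136 139 137 135 136 135 136 135 135 137 133 136 136 134 136 138]
 [136 135 135 137 136 135 145 148 136 130 136 134 134 136 135 135]
 [116 120 131 135 137 130 133 138 134 133 133 133 135 135 137 135]
 [ 86  84 103 117 115 115  82  43 105 168 153 116 127 136 136 126]
 [ 84  82  85  83  83  94  72  46  59 179 177 108 122 136 125  98]
 [ 79  80  82  85  78  93 116 110 143 182 169 122 123 134 121  95]
 [ 81  87  83  84  83  98 132 138 163 170 139 110 128 134 134 122]
 [110 112 108 108 109 107 108 105 107 120 106 106 129 133 134 135]
 [135 136 134 138 136 129 134 133 124 129 125 131 134 136 134 133]
 [137 135 131 133 134 135 137 134 134 138 135 135 135 136 135 133]]
[[ 15  17  15  17  15  15  19  15  17  15  17  10  13  19  17  15]
 [ 13  15  19  11  17  13  21  17  17  17  15  13  13  17  15  18]
 [ 17  17  15  24  17  17  39  57  38  16  21  13  15  17  17  15]
 [ 15  17  16  15  19  
[... 421 characters left out ...]
 12  14  11  13  13  15]
 [ 17  17  18  17  15  13  17  17  13  15  13  13  11  15  15  15]]
far edge x= [-2.18197353e-02  5.66505529e+02] x at y=178 562.6216159249169 560.9196765748803
[(np.float64(237.5), np.float64(305.5)), (np.float64(237.5), np.float64(305.5)), (np.float64(237.5), np.float64(305.5)), (np.float64(237.5), np.float64(305.5)), (np.float64(237.5), np.float64(305.5)), (np.float64(237.5), np.float64(305.5)), (np.float64(237.5), np.float64(305.5)), (np.float64(236.5), np.float64(305.5))]
[536.07678593 279.31238971  42.        ]
[536.01411818  30.50583557  42.        ]
[262.77946621 208.18075428] [262.94813546 208.29218651]
[263.54958033 208.1805677 ] [263.71587324 208.29199834]
```

Emit:
{"method": "arm_command", "body": {"series": [50, 0, 0, 0, 0, 50, 0, 0, -1, 0, 50, 0, 0, -2.5, 0, 50, 0, 0, -4.5, 0, 50, 0, 0, -6.2, 0]}}

```text
clock: 19.0
eef_pos: [533.4, 256.5, 149.2]
tool_rot: [3.141, -0.0, 1.536]
force: [0.2, 0.3, -0.9]
width: 42.6
gripper_force: 0.0
```

Emit:
{"method": "arm_command", "body": {"series": [50, -1.5, 0, 0, -7, 50, -3.5, 0, 0, -14, 50, -5.5, 0, 0, -21, 50, -7, 0, 0, -28, 50, -7.8, 0, 0, -35]}}

```text
clock: 19.42
eef_pos: [530.7, 175.8, 148.6]
tool_rot: [3.142, 0.002, 2.15]
force: [0.5, -0.4, 0.4]
width: 42.8
gripper_force: 0.0
```

Emit:
{"method": "arm_command", "body": {"series": [50, 0, 0, 0, -7, 50, 0, 0, 0, -14, 50, 0, 0, 0, -21, 50, 0, 0, 0, -28, 50, 0, 0, 0, -35]}}

```text
clock: 19.83
eef_pos: [530.8, 178.3, 148.5]
tool_rot: [3.141, 0.001, 2.763]
force: [-0.1, -0.7, -1.0]
width: 42.9
gripper_force: 0.0
```

Emit:
{"method": "arm_command", "body": {"series": [50, 0, 0, 0, -7, 50, 0, 0, 0, -14, 50, 0, 0, 0, -20, 50, 0, 0, 0, -20, 50, 0, 0, 0, -20]}}

```text
clock: 20.25
eef_pos: [530.8, 178.3, 148.2]
tool_rot: [3.141, 0.001, 3.103]
force: [-0.1, -0.6, -1.0]
width: 42.7
gripper_force: 0.0
```

```bash
python3 -c "
from h import *
to([533.5,178.2,59],178)
p,d=viewer.get_image('scene');cv2.imwrite('pics/s3.png',cv2.resize(p[140:270,200:350],(750,600),interpolation=cv2.INTER_CUBIC)[:,:,::-1])
"
```

```text
shift cm [-0.27  0.    8.92] turn -0.2118574540575935 at [530.8 178.3 148.2] rpy deg [180.    0.  177.8] F [-0.1 -0.6 -1. ] w 42.7 t 20.25
```

View pics/s3.png

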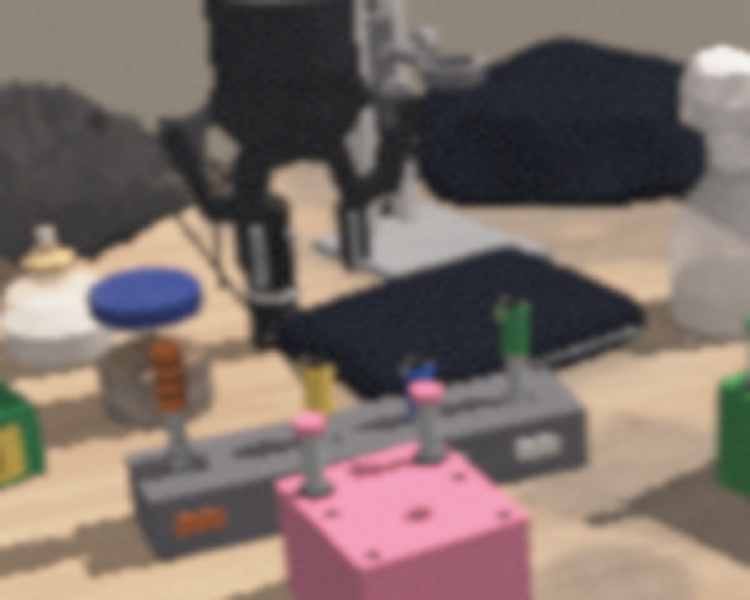

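The rod stands back in its hole at crop (168,375). The gripper is centred above the yellow post at (318,380). Next I'll descend and make the centring grip along y.

Emit:
{"method": "arm_command", "body": {"series": [50, -0.25, 0, 2.5, 0, 50, -0.25, 0, 5, 0, 50, -0.25, 0, 7.3, 0, 50, -0.25, 0, 8.7, 0, 50, -0.25, 0, 8.7, 0]}}

```text
clock: 20.72
eef_pos: [530.8, 177.7, 57.9]
tool_rot: [-3.139, -0.005, 3.105]
force: [-0.2, -0.4, 0.3]
width: 42.9
gripper_force: 0.0
```

Emit:
{"method": "arm_command", "body": {"series": [50, 0, 0, 0, 0, 30, 0, 0, 0, 0, 0, 0, 0, 0, 0, 0, 0, 0, 0, 0, 0, 0, 0, 0, 0]}}

```text
clock: 21.13
eef_pos: [533.9, 178.8, 62.0]
tool_rot: [3.141, 0.002, 3.106]
force: [0.2, -0.4, 6.3]
width: 14.3
gripper_force: 58.4
```

Emit:
{"method": "arm_command", "body": {"series": [0, 0, 0, 0, 0, 0, 0, 0, 0, 0, 0, 0, 0, 0, 0, 0, 0, 0, 0, 0, 0, 0, 0, 0, 0]}}

```text
clock: 21.55
eef_pos: [533.9, 178.8, 62.0]
tool_rot: [3.141, 0.002, 3.106]
force: [-0.5, -0.5, 7.1]
width: 14.1
gripper_force: 58.4
```

Emit:
{"method": "arm_command", "body": {"series": [50, 0, 0, 0, 0, 50, 0, 0, 0, 0, 50, 0, 0, 0.2, 0, 50, 0, 0, 0.2, 7, 50, 0, 0, 0.2, 14]}}

```text
clock: 21.97
eef_pos: [532.7, 178.4, 58.3]
tool_rot: [3.142, -0.001, 2.856]
force: [0.2, -0.3, -1.0]
width: 42.4
gripper_force: 0.0
```

Emit:
{"method": "arm_command", "body": {"series": [50, 0, 0, 0, 7, 50, 0, 0, 0, 14, 50, 0, 0, 0, 21, 50, 0, 0, 0, 28, 50, 0, 0, 0, 35]}}

```text
clock: 22.38
eef_pos: [532.7, 178.6, 58.3]
tool_rot: [-3.141, -0.0, 2.245]
force: [-0.7, 0.5, -0.7]
width: 42.7
gripper_force: 0.0
```

Emit:
{"method": "arm_command", "body": {"series": [50, 0, 0, 0, 7, 50, 0, 0, 0, 14, 50, 0, 0, 0, 21, 50, 0, 0, 0, 28, 50, 0, 0, 0, 35]}}

```text
clock: 22.8
eef_pos: [532.7, 178.6, 58.3]
tool_rot: [-3.141, 0.0, 1.635]
force: [0.2, -0.3, -0.1]
width: 42.8
gripper_force: 0.0
```

Emit:
{"method": "arm_command", "body": {"series": [50, 0, 0, 0, 6, 50, 0, 0, 0, 6, 50, 0, 0, 0, 6, 50, 0, 0, 0, 6, 50, 0, 0, 0, 6]}}

```text
clock: 23.22
eef_pos: [532.8, 178.5, 58.5]
tool_rot: [-3.141, -0.0, 1.537]
force: [0.1, 0.1, -0.4]
width: 42.6
gripper_force: 0.0
```

```bash
python3 -c "
from h import *
to([533.5,178.8,60],88)"
```

```text
shift cm [ 0.03  0.06 -0.15] turn 0.0920297044099243 at [532.8 178.5  58.5] rpy deg [-180.    -0.    88.1] F [ 0.1  0.1 -0.4] w 42.6 t 23.22
```

Emit:
{"method": "arm_command", "body": {"series": [50, 0.03, 0, -0.1, 0, 20, 0.03, 0, -0.1, 0, 0, 0.03, 0, -0.1, 0, 0, 0.03, 0, -0.1, 0, 0, 0.03, 0, -0.1, 0]}}

```text
clock: 23.63
eef_pos: [533.0, 178.8, 59.9]
tool_rot: [3.141, -0.0, 1.536]
force: [-0.5, 0.5, 2.2]
width: 14.4
gripper_force: 58.4
```

Emit:
{"method": "arm_command", "body": {"series": [0, 0, 0, 0, 0, 0, 0, 0, 0, 0, 0, 0, 0, 0, 0, 0, 0, 0, 0, 0, 0, 0, 0, 0, 0]}}

```text
clock: 24.05
eef_pos: [533.0, 178.8, 59.8]
tool_rot: [3.141, -0.0, 1.536]
force: [-0.7, 0.5, 5.7]
width: 13.8
gripper_force: 58.4
```

Emit:
{"method": "arm_command", "body": {"series": [0, 0, 0, -0.7, 0, 0, 0, 0, -2.2, 0, 0, 0, 0, -4.5, 0, 0, 0, 0, -7.5, 0, 0, 0, 0, -10.5, 0]}}

```text
clock: 24.47
eef_pos: [532.2, 178.5, 165.2]
tool_rot: [-3.14, 0.001, 1.536]
force: [0.2, 1.0, -0.9]
width: 14.4
gripper_force: 58.6
```

Emit:
{"method": "arm_command", "body": {"series": [0, 0, 0, -2, 0, 0, -2, -0.2, -2.5, 0, 0, -5, -0.5, -2.5, 0, 0, -9, -0.8, -2.5, 0, 0, -13, -1.1, -2.5, 0]}}

```text
clock: 24.88
eef_pos: [517.0, 48.9, 189.8]
tool_rot: [3.141, -0.0, 1.539]
force: [0.5, -0.9, 0.0]
width: 13.9
gripper_force: 58.6
```

Emit:
{"method": "arm_command", "body": {"series": [0, -4, -0.3, 0, 0, 0, -8, -0.6, 0, 0, 0, -12, -0.9, 0, 0, 0, -16, -1.2, 0, 0, 0, -20, -1.4, 0, 0]}}

```text
clock: 25.3
eef_pos: [495.5, -151.8, 189.7]
tool_rot: [-3.141, -0.0, 1.536]
force: [1.1, 0.7, -0.2]
width: 14.2
gripper_force: 58.6
```

Emit:
{"method": "arm_command", "body": {"series": [0, -4, 0, 0, 0, 0, -7, 0, 0, 0, 0, -9.5, 0, 0, 0, 0, -10.8, 0, 0, 0, 0, -10.8, 0, 0, 0]}}

```text
clock: 25.72
eef_pos: [491.5, -262.6, 189.9]
tool_rot: [3.141, 0.003, 1.53]
force: [0.9, 0.3, 0.6]
width: 14.6
gripper_force: 58.6
```

Emit:
{"method": "arm_command", "body": {"series": [0, 0, 0, 0, 0, 0, 0, 0, 0, 0, 0, 0, 0, 0, 0, 0, 0, 0, 0, 0, 0, 0, 0, 0, 0]}}

```text
clock: 26.13
eef_pos: [492.9, -256.8, 189.6]
tool_rot: [-3.141, -0.001, 1.538]
force: [-0.2, 0.3, -0.2]
width: 14.1
gripper_force: 58.6
```

```bash
python3 -c "
from h import *
to([492.5,-261.5,123],88)"
```

```text
shift cm [-0.47 -0.03  6.66] turn 0.09793028499706224 at [ 492.9 -256.8  189.6] rpy deg [-180.    -0.    88.1] F [-0.2  0.3 -0.2] w 14.1 t 26.13
```

Emit:
{"method": "arm_command", "body": {"series": [0, -0.2, 0, 1.5, 0, 0, -0.45, 0, 3.2, 0, 0, -0.45, 0, 5, 0, 0, -0.45, 0, 6.2, 0, 0, -0.45, 0, 6.6, 0]}}

```text
clock: 26.55
eef_pos: [491.6, -261.3, 121.8]
tool_rot: [-3.139, -0.002, 1.537]
force: [0.1, -0.7, -0.8]
width: 14.9
gripper_force: 58.6
```

Emit:
{"method": "arm_command", "body": {"series": [0, 0, 0, 0, 0, 0, 0, 0, 0, 0, 0, 0, 0, 0, 0, 0, 0, 0, 0, 0, 0, 0, 0, 0, 0]}}

```text
clock: 26.97
eef_pos: [492.9, -262.7, 124.3]
tool_rot: [3.14, 0.0, 1.536]
force: [0.3, -0.1, -0.5]
width: 14.3
gripper_force: 58.6
```

```bash
python3 -c "
from h import *
to([492.5,-261.5,113],88)"
```

```text
shift cm [ 0.12 -0.04  1.13] turn 0.0028605670050012577 at [ 492.9 -262.7  124.3] rpy deg [179.9   0.   88. ] F [ 0.3 -0.1 -0.5] w 14.3 t 26.97
```

Emit:
{"method": "arm_command", "body": {"series": [0, 0.1, -0.02, 0.1, 0, 0, 0.1, -0.02, 0.3, 0, 0, 0.1, -0.02, 0.5, 0, 0, 0.1, -0.02, 0.7, 0, 0, 0.1, -0.02, 0.85, 0]}}

```text
clock: 27.38
eef_pos: [492.2, -261.5, 114.7]
tool_rot: [-3.141, -0.0, 1.536]
force: [-0.6, -0.2, -0.9]
width: 14.2
gripper_force: 58.6
```

Emit:
{"method": "arm_command", "body": {"series": [0, 0, 0, 0.1, 0, 0, 0, 0, 0.2, 0, 0, 0, 0, 0.35, 0, 0, 0, 0, 0.5, 0, 0, 0, 0, 0.5, 0]}}

```text
clock: 27.8
eef_pos: [492.1, -261.4, 109.8]
tool_rot: [-3.141, -0.0, 1.536]
force: [-0.3, 0.4, 0.1]
width: 14.3
gripper_force: 58.6
```

Emit:
{"method": "arm_command", "body": {"series": [0, 0, 0, 0.25, 0, 0, 0, 0, 0.5, 0, 0, 0, 0, 0.8, 0, 0, 0, 0, 1.1, 0, 0, 0, 0, 1.4, 0]}}

```text
clock: 28.22
eef_pos: [492.2, -261.5, 95.7]
tool_rot: [-3.141, -0.0, 1.536]
force: [0.3, -0.5, 0.1]
width: 14.4
gripper_force: 58.6
```

Emit:
{"method": "arm_command", "body": {"series": [0, 0, 0, 0.25, 0, 0, 0, 0, 0.5, 0, 0, 0, 0, 0.8, 0, 0, 0, 0, 1, 0, 0, 0, 0, 1.2, 0]}}

```text
clock: 28.63
eef_pos: [492.3, -261.5, 83.8]
tool_rot: [-3.141, -0.0, 1.536]
force: [0.2, -0.2, -0.4]
width: 14.2
gripper_force: 58.6
```

Emit:
{"method": "arm_command", "body": {"series": [0, 0, 0, 0.1, 0, 0, 0, 0, 0.2, 0, 0, 0, 0, 0.3, 0, 0, 0, 0, 0.35, 0, 0, 0, 0, 0.35, 0]}}

```text
clock: 29.05
eef_pos: [492.2, -261.5, 80.5]
tool_rot: [-3.141, -0.0, 1.536]
force: [-0.4, 0.1, -0.1]
width: 14.3
gripper_force: 58.6
```

Emit:
{"method": "arm_command", "body": {"series": [0, 0, 0, 0.04, 0, 0, 0, 0, 0.08, 0, 0, 0, 0, 0.1, 0, 0, 0, 0, 0.1, 0, 0, 0, 0, 0.1, 0]}}

```text
clock: 29.47
eef_pos: [492.3, -261.5, 79.6]
tool_rot: [-3.142, -0.0, 1.536]
force: [-0.8, 0.4, -0.5]
width: 14.2
gripper_force: 58.6
```

Emit:
{"method": "arm_command", "body": {"series": [0, 0, 0, 0.03, 0, 0, 0, 0, 0.05, 0, 0, 0, 0, 0.05, 0, 0, 0, 0, 0.05, 0, 0, 0, 0, 0.05, 0]}}

```text
clock: 29.88
eef_pos: [492.3, -261.6, 79.2]
tool_rot: [3.141, 0.0, 1.536]
force: [-0.2, 0.1, 1.5]
width: 14.2
gripper_force: 58.6
```

Contact begins (1.5 N), as predicted. A little farther, then release.

Emit:
{"method": "arm_command", "body": {"series": [0, 0, 0, 0.03, 0, 0, 0, 0, 0.05, 0, 0, 0, 0, 0.05, 0, 0, 0, 0, 0.05, 0, 0, 0, 0, 0.05, 0]}}

```text
clock: 30.3
eef_pos: [492.3, -261.6, 78.7]
tool_rot: [3.141, 0.0, 1.536]
force: [0.3, 0.6, 2.9]
width: 14.3
gripper_force: 58.8
```

Emit:
{"method": "arm_command", "body": {"series": [12, 0, 0, 0, 0, 25, 0, 0, 0, 0, 35, 0, 0, 0, 0, 35, 0, 0, 0, 0, 35, 0, 0, 0, 0]}}

```text
clock: 30.72
eef_pos: [492.2, -261.4, 78.4]
tool_rot: [-3.141, -0.0, 1.536]
force: [-0.3, -0.0, 0.1]
width: 30.0
gripper_force: 0.0
```

Emit:
{"method": "arm_command", "body": {"series": [35, 0, 0, -0.5, 0, 35, 0, 0, -1.5, 0, 35, 0, 0, -3.5, 0, 35, 0, 0, -6, 0, 35, 0, 0, -9, 0]}}

```text
clock: 31.13
eef_pos: [491.4, -261.2, 169.4]
tool_rot: [-3.139, -0.001, 1.535]
force: [0.4, -0.0, 0.4]
width: 29.6
gripper_force: 0.0
```

Emit:
{"method": "arm_command", "body": {"series": [35, 0, 0, -2, 0, 35, 2, 0, -3, 0, 35, 5, 0, -3, 0, 35, 9, 0, -3, 0, 35, 13, 0, -3, 0]}}

```text
clock: 31.55
eef_pos: [496.9, -131.2, 199.9]
tool_rot: [3.14, 0.0, 1.533]
force: [1.0, -0.1, -0.3]
width: 29.9
gripper_force: 0.0
```

Emit:
{"method": "arm_command", "body": {"series": [35, 4, 0, 0, 0, 35, 8, 0, 0, 0, 35, 10, 0, 0, 0, 35, 11, 0, 0, 0, 35, 11, 0, 0, 0]}}

```text
clock: 31.97
eef_pos: [501.0, -19.3, 199.1]
tool_rot: [3.141, -0.001, 1.54]
force: [-0.0, -1.2, 0.2]
width: 30.0
gripper_force: 0.0
```

```bash
python3 - <<'E'
from h import *
to([492.5,-20,200],88)
o=[]
for n,(a,b,c,d) in {"scene":(140,270,220,440),"top":(185,250,225,445)}.items():
  p,D=viewer.get_image(n);np.savez(n+'4.npz',p=p,d=D);q=p[a:b,c:d];o.append(cv2.resize(q,(800,(b-a)*300//(130 if n=="scene" else 65)),interpolation=cv2.INTER_CUBIC))
  if n=="scene":W=cloud(n,D)
cv2.imwrite('pics/end.png',np.vstack(o)[:600,:,::-1])
for X in([492.5,-261.5,115],[537,-230,115],[537,-293,115]):print([proj(n,X).round(1) for n in("scene","top")])
E
```

```text
shift cm [-0.1  -0.84 -0.09] turn 0.2442692038076757 at [501.  -19.3 199.1] rpy deg [ 1.80e+02 -1.00e-01  8.82e+01] F [-0.  -1.2  0.2] w 30.0 t 31.97
[array([405.7, 186.7]), array([389.3, 219. ])]
[array([388.6, 183.5]), array([379.9, 206.2])]
[array([405.7, 179.9]), array([398.1, 206.1])]
```

View pics/end.png

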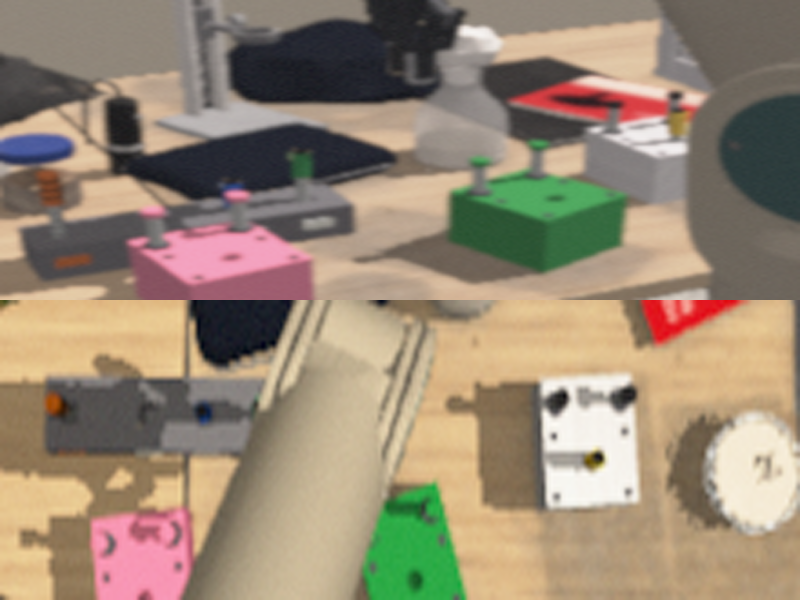

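The yellow post stands in the bore: scene crop (677,115), top crop (594,460). The rod, blue and green posts are in the rack, and nothing else looks disturbed. I'll check the post's height by depth, then hand in.

```bash
python3 - <<'E'
from h import *
W=cloud("top",np.load("top4.npz")["d"])
print(W[216:223,385:393,2].round());print("cap",W[203:210,376:384,2].max(),W[203:210,394:402,2].max())
for _ in range(4): viewer.get_image("top")
print(monitor.read_state()["qd"].round(3))
if 105<np.sort(W[216:223,385:393,2].ravel())[-4]<125: print(workorder.finish_job())
E
```

```text
[[ 71.  67.  70.  73.  70.  67.  75.  67.]
 [ 69.  68.  71.  68.  69.  72.  72.  71.]
 [ 66.  89. 111. 111. 111. 114.  71.  70.]
 [ 84. 105. 117. 111. 112. 115.  68.  72.]
 [ 82. 102. 113. 112. 110. 116.  68.  74.]
 [ 63.  93. 108. 112. 114.  67.  69.  73.]
 [ 73.  70.  81.  70.  68.  74.  70.  69.]]
cap 117.40136339016891 117.60347302030277
[-0.005  0.002 -0.007  0.002 -0.002 -0.001 -0.   ]
the job is handed in; nothing more can be done
None
```

I probed the socket (floor at 38 mm, about 5.5 N on the pad) and put the rod back in its own hole. I then fitted the yellow post_middle home and about level with the pillars by depth reading, left the blue and green posts in the rack, and handed the job in at about 32 s.

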